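# Fit the vial carousel to the autosampler and home it

### The arm

A 7-joint arm with a two-finger parallel gripper is mounted at the origin on a cart in front of the work surface, level with it; the furniture and walls round the work are solid. World frame = base frame: x ahead of the robot, y to its left, z up, the work surface at z = 0. Lengths are in m, angles in rad, forces in N, time in s.
With the tool pointing down it reaches from about 0.425 to 0.95 m from the base axis. Payload 4.7 kg.
Tool frame: the origin (TCP) lies at the very end of the fingers, on their centre line; the grasp point (between the pads) lies 19 mm behind it (r.grip_point_offset is the distance from the TCP to the grasp point, in m); z points along the fingers, y is the line along which they close (so a half turn about z gives the same grasp; the last joint's range is limited). The gripper opens to 85 mm and grips with 20 to 120 N. Pads are 22 mm wide; open, the fingers measure 114 mm over their backs; the gripper's body (76 mm by 85 mm) begins 54 mm behind the grasp point. The pads swing forward as they close: fully open they stand 13 mm farther back than shut.
Start: joints at [-1.197, 0.469, -0.049, 1.532, 0.024, 1.141, -0.082], TCP at [0.265, 0.621, 0.231] pointing down, gripper open.
Joint ranges: [-2.59, 2.59], [-0.33, 1.99], [-1.39, 1.29], [0.1, 2.45], [-1.04, 4.18], [0.21, 1.99], [-2.66, 2.66]. Speed limits (rad/s): [2.57, 2.57, 3.14, 3.14, 3.14, 3.14, 3.14].

### API

Orientations are given as a unit quaternion [x, y, z, w].
In Python, from bench import r, vision gives the robot as it stands. The module is installed in compiled form; this text tells all that it offers.
- The arm moves only by the tool move_arm, never from a script. Its argument "moves" is a list of rows, each an object with "claw": the gripper's target within -1 to 1 (fully open at 1, half-way at 0, shut at -1); "slide": the shift along the tool's x, y, z in mm, a list of three; "delta_rot": the turn, a rotation vector about the tool's x, y, z in rad, a list of three. In form: [{"claw": claw, "slide": [tx, ty, tz], "delta_rot": [rx, ry, rz]}, ...]. A call has 1 to 10 rows; each row is the pose to reach, as a shift and turn from the pose commanded when the call began, along the tool's axes at that moment; what a row does not reach only later rows make up. A row lasts 1/12 s, in which the tool goes at most 41.7 mm and 7.16 degrees, less where a joint would pass 70% of its speed; a pose out of reach is approached as far as the arm can. A call with a gripper value outside its range is refused whole. The fingers move at their own pace and stop on an object; "force" is the grip in N (left out, the last holds). Time passes only in rows, so rows that repeat a pose let the fingers close. It gives the time, the measured TCP pose, the force, the opening and the grip force at its end, in the units of the state.
- r.get_state(): the state, without advancing time (a new reading comes with each control period).
- vision.capture(name): name is "side" or "top" or "wrist"; returns a dict with "image" (420x560x3 uint8, blue, green, red), "range_z" (420x560 float32, m along the optical axis (not along the pixel's ray), 0 where there is no reading), "camera_matrix" (3x3 intrinsics, pixels), "R" (3x3) and "t" (3): a world point X has camera coordinates R X + t; the wrist camera has in their place "tool_from_camera" (4x4, takes a point from camera to tool coordinates, whose origin is the TCP and whose axes are the flange's). Camera axes: x right, y down, z forward; pixel columns grow to the right and rows downward; lengths in m; the calibration is good to about 2 mm. A picture is of the moment at which its call begins: read the wrist's pose just before it.
- r.close_job(): hands the job in; it is judged then, once.
The state is a dict: "clock": time; "qpos": joint angles; "dq": joint speeds; "joint_torque": joint torques, N m; "ee_pos": TCP position; "ee_rot": TCP orientation; "wrist_force": force on the tool from outside, world axes, zero at the start; "ft_torque": the same for the moment, N m; "grip_width": opening from 0.0 (shut) to 1.0 (fully open); "gripper_force": force on a finger pad.
Only numpy, scipy, OpenCV 4.12 (cv2) and the standard library are available. Lean on these libraries where they do the work, as an engineer would, in place of code of your own. Each camera call takes 0.05 s, during which the arm holds its last target. There are 200 camera calls.

### The job

Lift the vial carousel off its parking stand by the grip on top and fit it on the autosampler: press it only lightly on the sprung hub and turn it until its key drops into the keyway, then let it down fully home on the seat. Then turn it clockwise (seen from above) as far as the home stop, so that its empty place points at the sampling arm's column, and let go. Keep it upright, do not force anything, and leave the other things on the bench where they are.

Things in the scene. Friction and masses are not known exactly. Their poses are not given: they have to be found in the camera images.
- carousel_grip (a point): Centre of the vial carousel's grip: a black bar 44 mm long, 14 mm thick, 26 mm high, on a post at the middle; pinch it across y. The carousel is a loose aluminium disc of 136 mm diameter, about 0.31 kg. This point is on its axis, 96 mm above the underside of its central boss (76 mm across), on which it stands. Axes: z up, x along the bar towards the empty cup.
- empty_place (a point): Floor of the carousel's one empty cup, 50 mm from its axis along its x, 10 mm above the underside of the boss. The other five cups, 60 degrees apart, hold vials that are clipped in; their tops are 28 mm below the middle of the grip.
- carousel_base (a point): Point on the carousel's axis at the underside of its boss; same axes. From here a steel spindle of 18 mm diameter hangs 40 mm down, the last 7 mm tapering to 10 mm. One key, 7 mm wide, stands out on its +x side (under the empty cup) to 20 mm from the axis, from 4 to 22 mm below this point.
- carousel: The whole carousel; origin and axes as carousel_base.
- sampler: The autosampler, fixed: white housing 206 x 216 mm, top 60 mm high, sloping key panel in front out to x = -0.147. Origin on the bench below the hub's axis, x from front to back, z up. A column with a sampling arm, 160 mm high, stands at x = 0.083, y = -0.090; the arm, 20 mm wide, is swung out and runs from it along y = -0.090 to x = 0.002.
- hub_seat (a point): Fixed, on the hub's axis at the top of the grey seat ring (82 mm outside, 60 mm inside, 2 mm high), 62 mm above the bench; axes as the sampler's. When home, carousel_base is here. The hub stands in the well inside the ring, its top face 4 mm below this point.
- hub_bore (a point): Fixed, on the axis at the hub's top face. Hub: 53 mm across, 15 mm deep, bore 20.4 mm, one keyway 10 mm wide out to 21.5 mm from the axis. It is sprung: it gives up to 9 mm downwards (2.5 N at first, 5.5 N at the bottom, then rigid) and springs up round the key once key and keyway meet. The key then has about 5 degrees of play each way.
- home_place (a point): Fixed: where the empty cup must come, 50 mm from the hub's axis towards the column, 45 degrees clockwise (from above) of the sampler's x. The hub turns stiffly (0.04 N m). A cushioned stop ends its clockwise turn with the cup within about 4 mm of here. At the start the keyway points from 0.35 rad clockwise to 0.91 rad anticlockwise of the sampler's x; it is not measured.
- stand: The fixed parking stand, a grey tube 74 mm across and 52 mm high, 57 mm inside, on a foot 100 mm across; origin at its middle on the bench. The carousel's boss rests on its rim, the spindle hanging inside.
- spare_vial: A loose upright vial, 24 mm across and 50 mm high; origin at its middle underneath. To be left alone.
- dish_a: A loose petri dish, 90 mm across and 15 mm high; origin at its middle underneath. To be left alone.
- tape_roll: A loose roll of labelling tape, 52 mm across and 19 mm high; origin at its middle underneath. To be left alone.

How it is judged:
On the way, in this order (a step that is already met when the one before it is completed fails the run):
1. the carousel's key is in the keyway and its boss is down on the seat (z of carousel_base in the frame of hub_seat below 0.003 m and horizontal distance between carousel_base and hub_seat below 0.004 m and angle between carousel_base's own z axis and vertical below 0.06 rad), for 0.2 s.
2. the seated carousel has been turned to the home stop (z of carousel_base in the frame of hub_seat below 0.003 m and horizontal distance between empty_place and home_place below 0.007 m), for 0.2 s.
At the end, for the whole second after the job is handed in: The carousel sits on the autosampler's seat (boss within 3 mm of the seat's height, axis within 4 mm of the hub's, upright within 0.06 rad), its empty place within 7 mm of the home place, at rest (all of step 2 and horizontal distance between carousel_base and hub_seat below 0.004 m and angle between carousel_base's own z axis and vertical below 0.06 rad and linear speed of carousel below 0.02 m/s); the robot touches nothing.
It fails at once if the carousel is forced: more than 25 N between it and the autosampler (contact force between carousel and sampler above 25 N).
It fails at once if the carousel is tipped by more than 0.35 rad (angle between carousel_base's own z axis and vertical above 0.35 rad).
It fails at once if a bystander is moved by more than 30 mm (distance of any of spare_vial, dish_a, tape_roll from where it was at the start of the episode above 0.03 m).
It also fails if it takes over 69 s, if anything falls off the work surface, if the arm or the gripper's body presses on something with over 40 N, if the wrist force passes 120 N, or if a joint passes its speed limit or range.

## Working session

There is one attempt and no reset: what is moved stays moved. The work goes in short steps, Python scripts to look and compute and a tool call to move; the robot and the scene stay as the last step left them, time stands still between calls to the robot, and variables do not carry over. Pictures are saved under pics/ and viewed, at most 10 in all, crops included, and the job is handed in when it is done.

Besides the shell and the picture viewer there is one more tool, called after ">>>" as a command line: name --argument value ..., lists and objects as JSON in quotes. move_arm: Moves the arm, as the interface text tells. Its arguments: {"type":"object","properties":{"moves":{"type":"array","items":{"type":"object","properties":{"claw":{"type":"number"},"slide":{"type":"array","items":{"type":"number"}},"delta_rot":{"type":"array","items":{"type":"number"}}}}},"force":{"type":"number"}},"required":["moves"]}

```bash
mkdir -p pics; cat > h.py <<'E'
import numpy as np, cv2
from bench import r, vision
from scipy.spatial.transform import Rotation as Ro
def cap(n):
    s=r.get_state(); c=vision.capture(n)
    if n=="wrist":
        T=np.eye(4); T[:3,:3]=Ro.from_quat(s["ee_rot"]).as_matrix(); T[:3,3]=s["ee_pos"]
        M=T@np.array(c["tool_from_camera"]); c["Rw"]=M[:3,:3]; c["o"]=M[:3,3]
    else:
        c["Rw"]=np.array(c["R"]).T; c["o"]=-c["Rw"]@np.array(c["t"])
    return c
def cloud(c):
    K=np.array(c["camera_matrix"]); z=c["range_z"]; v,u=np.mgrid[:z.shape[0],:z.shape[1]]
    p=np.stack([(u-K[0,2])/K[0,0]*z,(v-K[1,2])/K[1,1]*z,z],-1)
    P=p@c["Rw"].T+c["o"]; P[z==0]=np.nan; return P
def onplane(c,uv,h):
    K=np.array(c["camera_matrix"]); uv=np.atleast_2d(uv).astype(float)
    d=np.c_[(uv[:,0]-K[0,2])/K[0,0],(uv[:,1]-K[1,2])/K[1,1],np.ones(len(uv))]@c["Rw"].T
    return c["o"]+d*((h-c["o"][2])/d[:,2])[:,None]
E
python3 - <<'E'
from h import *
s=r.get_state(); print({k:np.round(v,3) for k,v in s.items()}, r.grip_point_offset)
a=cap("top");b=cap("side")
np.savez("t0.npz",P=cloud(a),Q=cloud(b),img=a["image"],img2=b["image"])
print(a["o"],b["o"])
cv2.imwrite("pics/top0.png",a["image"]);cv2.imwrite("pics/side0.png",b["image"])
E
```

```text
{'clock': np.float64(0.0), 'qpos': array([-1.197,  0.469, -0.049,  1.534,  0.024,  1.141, -0.082]), 'dq': array([ 0.001, -0.002, -0.   , -0.   , -0.   , -0.001, -0.001]), 'joint_torque': array([ 0.0000e+00, -5.1032e+01, -4.6000e-02, -2.3771e+01,  1.1000e-02,
        8.0000e-03, -0.0000e+00]), 'ee_pos': array([0.264, 0.62 , 0.23 ]), 'ee_rot': array([ 0.2  ,  0.98 , -0.001, -0.   ]), 'wrist_force': array([-0.504, -1.515,  0.251]), 'ft_torque': array([ 0.046, -0.056, -0.014]), 'gripper_force': np.float64(0.0), 'grip_width': np.float64(1.003)} 0.0187
[0.4376238  0.1067076  1.22185903] [ 0.33767298 -0.71953919  0.60114223]
```

View pics/top0.png

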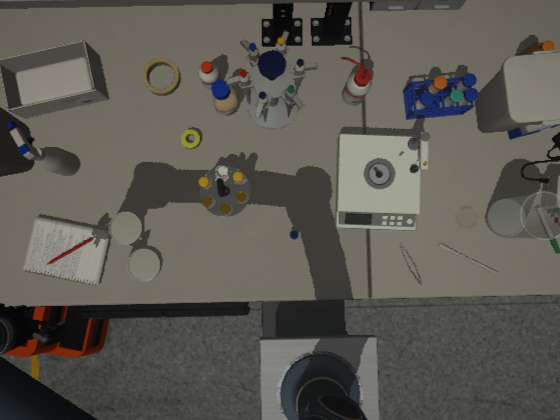

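View pics/side0.png

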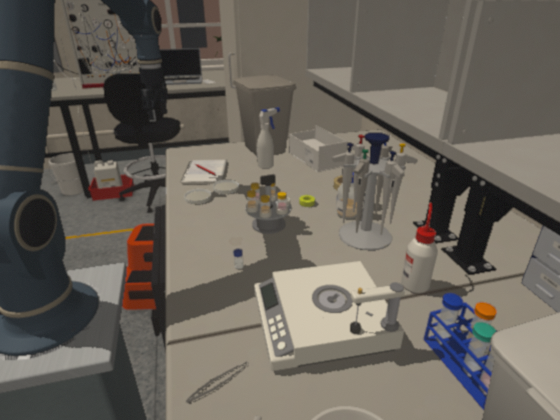

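The top view shows the carousel at about (224,190) with its black grip at (223,187), and the autosampler's hub at (380,174). Its arm is at the top right, about (410,165). The spare vial is at (294,235) and the tape at (191,138).

```bash
python3 - <<'E'
from h import *
d=np.load("t0.npz");P=d["P"];im=d["img"]
for n,(u,v) in dict(grip=(223,187),hub=(380,174),house=(350,150),vial=(294,235)).items(): print(n,P[v,u].round(3))
# sampler housing: points z 0.05..0.068
sub=(np.abs(P[...,2]-0.06)<0.006); sub[:, :325]=0; sub[:,435:]=0; sub[:120]=0; sub[240:]=0
n,l,st,ce=cv2.connectedComponentsWithStats(sub.astype(np.uint8)); k=1+st[1:,4].argmax()
pts=P[l==k][:,:2].astype(np.float32); R=cv2.minAreaRect(pts); print(R)
# carousel: points on z 0.09..0.2
m=(P[...,2]>0.085)&(P[...,2]<0.2); m[:, :190]=0;m[:,260:]=0;m[:160]=0;m[220:]=0
print(np.nanpercentile(P[m][:,2],[5,50,90,98,100]))
g=(P[...,2]>0.140)&m; gp=P[g]; print(len(gp),gp.mean(0),cv2.minAreaRect(gp[:,:2].astype(np.float32)))
a=cv2.resize(im[155:225,185:265],None,fx=5,fy=5,interpolation=cv2.INTER_CUBIC); b=cv2.resize(im[130:235,330:435],(350,350),interpolation=cv2.INTER_CUBIC)
cv2.imwrite("pics/c1.png",np.hstack([a,b]))
E
```

```text
grip [0.551 0.235 0.154]
hub [ 0.593 -0.181  0.011]
house [ 0.653 -0.093  0.057]
vial [0.431 0.062 0.054]
((0.586711049079895, -0.16817471385002136), (0.21797241270542145, 0.21071714162826538), 86.34310150146484)
[0.09713745 0.11954015 0.15929974 0.16224175 0.16523415]
115 [0.54996649 0.24029647 0.15861403] ((0.5508323907852173, 0.2400013506412506), (0.04427643120288849, 0.01615634560585022), 7.379978656768799)
```

View pics/c1.png

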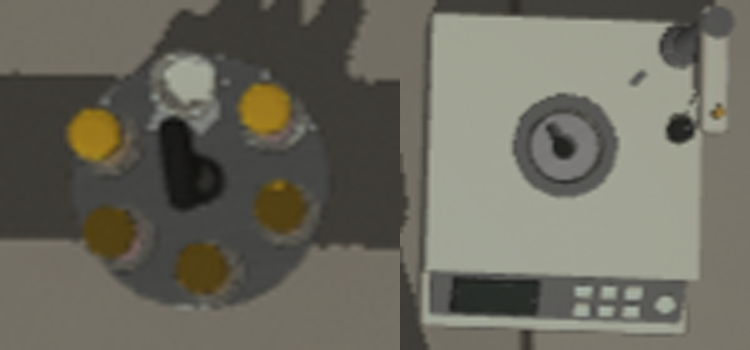

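The crop shows the carousel with six bright spots: a white one at top (188,80) next to the grip's end, the rest orange or brown caps. In the hub, the keyway points up-left (550,128). I'll check the heights of the spots to find the empty cup.

```bash
python3 - <<'E'
from h import *
d=np.load("t0.npz");P=d["P"]
for u,v in [(188,80),(265,108),(280,207),(203,267),(110,232),(95,134),(215,185)]:
    U,V=185+u//5,155+v//5; print((u,v),np.nanmedian(P[V-1:V+2,U-1:U+2].reshape(-1,3),0).round(3))
s=r.get_state(); T=Ro.from_quat(s["ee_rot"]).as_matrix(); print(T.round(3))
tgt=np.array([0.551,0.240,0.30]); print("slide mm",(T.T@(tgt-s["ee_pos"])*1000).round())
# disc circle fit in xy at plate height
Q=P[155:225,185:265].reshape(-1,3); print(np.histogram(Q[:,2],bins=np.arange(0,.18,.01)))
E
```

```text
(188, 80) [0.603 0.248 0.063]
(265, 108) [0.582 0.201 0.119]
(280, 207) [0.531 0.195 0.12 ]
(203, 267) [0.502 0.235 0.119]
(110, 232) [0.521 0.28  0.119]
(95, 134) [0.571 0.287 0.12 ]
(215, 185) [0.547 0.233 0.065]
[[-0.92   0.392 -0.001]
 [ 0.392  0.92  -0.002]
 [-0.    -0.002 -1.   ]]
slide mm [-413. -238.  -69.]
(array([1515,    0,    0,    0,    0,  278,  930,  194,   44,   32,   49,
        262,  168,    8,    6,   58,   51]), array([0.  , 0.01, 0.02, 0.03, 0.04, 0.05, 0.06, 0.07, 0.08, 0.09, 0.1 ,
       0.11, 0.12, 0.13, 0.14, 0.15, 0.16, 0.17]))
```

>>> move_arm --moves '[{"claw":1,"slide":[-40,-20,-30],"delta_rot":[0,0,0.12]},{"claw":1,"slide":[-70,-40,-60],"delta_rot":[0,0,0.24]},{"claw":1,"slide":[-105,-60,-70],"delta_rot":[0,0,0.36]},{"claw":1,"slide":[-140,-80,-70],"delta_rot":[0,0,0.48]},{"claw":1,"slide":[-175,-100,-70],"delta_rot":[0,0,0.6]},{"claw":1,"slide":[-210,-120,-70],"delta_rot":[0,0,0.72]},{"claw":1,"slide":[-245,-140,-70],"delta_rot":[0,0,0.84]},{"claw":1,"slide":[-280,-160,-70],"delta_rot":[0,0,0.96]},{"claw":1,"slide":[-315,-180,-70],"delta_rot":[0,0,1.08]},{"claw":1,"slide":[-350,-200,-70],"delta_rot":[0,0,1.2]}]'

```text
clock: 0.93
ee_pos: [0.5053, 0.3024, 0.3011]
ee_rot: [0.72, 0.694, -0.0, -0.0]
wrist_force: [0.9, 0.2, 0.3]
grip_width: 0.996
gripper_force: 0.0
```

```bash
cat >> h.py <<'E'
def to(tgt,yaw_y,s=None):
    """slide mm and rz to put TCP at tgt with tool y at world yaw (deg), tool down"""
    s=s or r.get_state(); T=Ro.from_quat(s["ee_rot"]).as_matrix()
    cy=np.degrees(np.arctan2(T[1,1],T[0,1])); d=(yaw_y-cy+180)%360-180
    print("t",round(float(s["clock"]),2),"pos",s["ee_pos"].round(4),"yaw_y",cy.round(2),"q7",s["qpos"][6].round(2),"F",s["wrist_force"].round(1),"Tz",s["ft_torque"].round(2),"grip",round(float(s["grip_width"]),3),round(float(s["gripper_force"]),1))
    print("slide",(T.T@(np.array(tgt)-s["ee_pos"])*1000).round(1),"rz",np.radians(-d).round(3),"tilt z",T[:,2].round(3))
E
python3 - <<'E'
from h import *
to([0.56,-0.175,0.30],-82.6)
c=vision.capture("wrist"); print(np.round(c["tool_from_camera"],3)); print(c["camera_matrix"])
E
```

```text
t 0.93 pos [0.5053 0.3024 0.3011] yaw_y -2.16 q7 -0.56 F [0.9 0.2 0.3] Tz [ 0.03 -0.05 -0.04] grip 0.996 0.0
slide [-475.    72.7    1.1] rz 1.404 tilt z [-0.  0. -1.]
[[-0.    -0.955 -0.298  0.076]
 [ 1.    -0.    -0.     0.   ]
 [ 0.    -0.298  0.955 -0.143]
 [ 0.     0.     0.     1.   ]]
[[345.01003606   0.         283.63693015]
 [  0.         345.01003606 213.38111453]
 [  0.           0.           1.        ]]
```

>>> move_arm --moves '[{"claw":1,"slide":[-41,7,0],"delta_rot":[0,0,0.12]},{"claw":1,"slide":[-82,14,0],"delta_rot":[0,0,0.24]},{"claw":1,"slide":[-123,21,0],"delta_rot":[0,0,0.36]},{"claw":1,"slide":[-164,28,0],"delta_rot":[0,0,0.48]},{"claw":1,"slide":[-205,35,0],"delta_rot":[0,0,0.6]},{"claw":1,"slide":[-246,42,0],"delta_rot":[0,0,0.72]},{"claw":1,"slide":[-287,49,0],"delta_rot":[0,0,0.84]},{"claw":1,"slide":[-328,56,0],"delta_rot":[0,0,0.96]},{"claw":1,"slide":[-369,63,0],"delta_rot":[0,0,1.08]},{"claw":1,"slide":[-410,70,0],"delta_rot":[0,0,1.2]}]'

```text
clock: 1.82
ee_pos: [0.5612, -0.1092, 0.3012]
ee_rot: [0.986, 0.166, 0.0, -0.0]
wrist_force: [1.6, 0.3, -0.4]
grip_width: 1.002
gripper_force: 0.0
```

>>> move_arm --moves '[{"claw":1,"slide":[0,30,0],"delta_rot":[0,0,0.12]},{"claw":1,"slide":[0,50,0],"delta_rot":[0,0,0.2]},{"claw":1,"slide":[0,50,0],"delta_rot":[0,0,0.2]},{"claw":1,"slide":[0,50,0],"delta_rot":[0,0,0.2]}]'

```text
clock: 2.15
ee_pos: [0.5779, -0.1554, 0.3006]
ee_rot: [0.998, 0.069, -0.001, 0.0]
wrist_force: [-0.5, 0.6, -0.7]
grip_width: 1.002
gripper_force: 0.0
```

```bash
python3 - <<'E'
from h import *
to([0.55,0.24,0.30],-82.6)
c=cap("wrist"); cv2.imwrite("pics/w1.png",c["image"])
import pickle; pickle.dump(c,open("w1.pkl","wb"))
E
```

```text
t 2.15 pos [ 0.5779 -0.1554  0.3006] yaw_y -82.09 q7 -1.0 F [-0.5  0.6 -0.7] Tz [ 0.01  0.04 -0.03] grip 1.002 0.0
slide [  26.8 -395.5    0.6] rz 0.009 tilt z [-0.001 -0.    -1.   ]
```

View pics/w1.png

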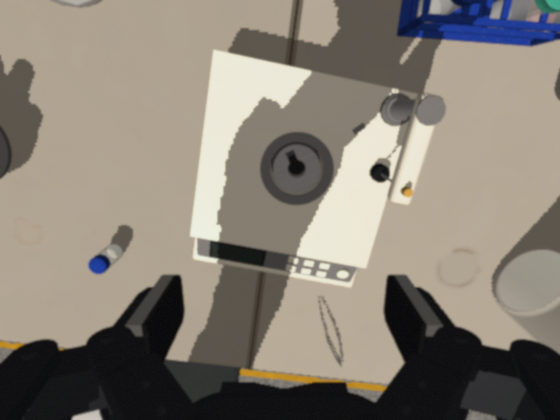

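The wrist view shows the hub ring centred near (297,168). The dark bore is at (296,167) with its keyway towards (290,154), and the housing corners are at (214,52), (190,237) and (367,268).

```bash
cat >> h.py <<'E'
def rect(c,cx,cy,h,half=0.06,n=480):
    """top-down picture of plane z=h: col grows with -y, row with -x"""
    K=np.array(c["camera_matrix"]); g=np.linspace(half,-half,n)
    X,Y=np.meshgrid(cx+g,cy+g,indexing="ij")
    p=(np.stack([X,Y,np.full_like(X,h)],-1)-c["o"])@c["Rw"]
    u=p[...,0]/p[...,2]*K[0,0]+K[0,2]; v=p[...,1]/p[...,2]*K[1,1]+K[1,2]
    return cv2.remap(c["image"],u.astype(np.float32),v.astype(np.float32),cv2.INTER_CUBIC)
def px2w(p,cx,cy,half=0.06,n=480):
    return np.array([cx+half-p[1]*2*half/(n-1),cy+half-p[0]*2*half/(n-1)])
E
python3 - <<'E'
from h import *
import pickle; c=pickle.load(open("w1.pkl","rb"))
p=onplane(c,[[297,168]],0.062)[0]; print("ring approx",p)
cx,cy=p[:2].round(3)
A=rect(c,cx,cy,0.062); B=rect(c,cx,cy,0.058)
ga=cv2.cvtColor(A,cv2.COLOR_BGR2GRAY); gb=cv2.cvtColor(B,cv2.COLOR_BGR2GRAY)
print(ga[240,::20],gb[200,::20])
cv2.imwrite("pics/r1.png",np.hstack([cv2.resize(A,(400,400)),cv2.resize(B,(400,400))]))
e=onplane(c,[[214,52],[190,237],[367,268]],0.060)[:,:2]; print(e)
d=e[0]-e[1]; print("sampler yaw from left edge",np.degrees(np.arctan2(d[1],d[0]))); d=e[1]-e[2]; print("front",np.degrees(np.arctan2(d[1],d[0]))-90)
E
```

```text
ring approx [ 0.58964835 -0.16894331  0.062     ]
[128 128 127 127  73  65  59  90  93  95  43  15  15  14  87  95  94  91
  66  65  94 192 231 231] [128 127 127 127 107  65  65  63  92  90  21  18  87  94  92  93  94  77
  65  65 113 127 231 231]
[[ 0.69495744 -0.06796547]
 [ 0.49023466 -0.05534205]
 [ 0.47919267 -0.27233162]]
sampler yaw from left edge -3.528451496619208
front -2.913107775754881
```

View pics/r1.png

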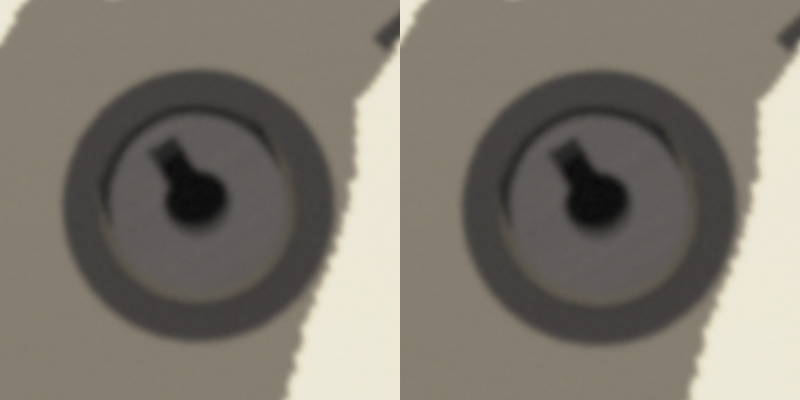

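The rectified views show the ring as a clean circle, with the keyway pointing about 30° anticlockwise of straight ahead (tip at (165,150) in the left panel).

```bash
python3 - <<'E'
from h import *
import pickle; c=pickle.load(open("w1.pkl","rb"))
cx,cy=0.590,-0.169
ga=cv2.cvtColor(rect(c,cx,cy,0.062),cv2.COLOR_BGR2GRAY); gb=cv2.cvtColor(rect(c,cx,cy,0.058),cv2.COLOR_BGR2GRAY)
cs,_=cv2.findContours((ga<100).astype(np.uint8),cv2.RETR_EXTERNAL,cv2.CHAIN_APPROX_NONE)
k=max(cs,key=cv2.contourArea); e=cv2.fitEllipse(k); print("ring",px2w(e[0],cx,cy),np.array(e[1])*.25)
# bore+keyway
m=(gb<62).astype(np.uint8); n,l,st,ce=cv2.connectedComponentsWithStats(m)
k=l[245,237]; ys,xs=np.nonzero(l==k); W=np.array([px2w((x,y),cx,cy) for x,y in zip(xs,ys)])
dt=cv2.distanceTransform((l==k).astype(np.uint8),cv2.DIST_L2,5); y,x=np.unravel_index(dt.argmax(),dt.shape); b=px2w((x,y),cx,cy)
print("bore",b,dt.max()*.25, "bbox mm",st[k])
for o in (b,px2w(e[0],cx,cy)):
    d=W-o; rr=np.hypot(*d.T); q=d[(rr>0.0135)&(rr<0.022)]; print("keyway deg",np.degrees(np.arctan2(*q.mean(0)[::-1])),len(q)*.0625)
E
```

```text
ring [ 0.58821676 -0.16854815] [81.38804626 81.65523529]
bore [ 0.5893737  -0.16787265] 9.037599 bbox mm [ 183  169   93  111 5964]
keyway deg 30.776241272151314 54.25
keyway deg 30.791559485836725 66.875
```

>>> move_arm --moves '[{"claw":1,"slide":[2,-40,0]},{"claw":1,"slide":[4,-80,0]},{"claw":1,"slide":[6,-120,0]},{"claw":1,"slide":[8,-160,0]},{"claw":1,"slide":[10,-200,0]},{"claw":1,"slide":[12,-240,0]},{"claw":1,"slide":[14,-280,0]},{"claw":1,"slide":[16,-320,0]},{"claw":1,"slide":[16,-360,0]},{"claw":1,"slide":[16,-395,0]}]'

```text
invalid input
```

>>> move_arm --moves '[{"claw":0.6,"slide":[0,0,0]},{"claw":0.6,"slide":[0,0,0]},{"claw":0.6,"slide":[0,0,0]}]'

```text
invalid input
```

```bash
python3 - <<'E'
from h import *
to([0.551,0.24,0.131],-82.6)
c=cap("wrist"); import pickle; pickle.dump(c,open("w2.pkl","wb"))
cx,cy=0.551,0.24
A=rect(c,cx,cy,0.161,.08,400); D=rect(c,cx,cy,0.062,.09,400)
cv2.imwrite("pics/r2.png",np.hstack([A,D]))
P=cloud(c); m=(P[...,2]>0.15)&(P[...,2]<0.175)&(np.hypot(P[...,0]-cx,P[...,1]-cy)<0.04)
q=P[m]; print(len(q),np.median(q[:,2]),cv2.minAreaRect(q[:,:2].astype(np.float32)))
E
```

```text
t 2.2 pos [ 0.578  -0.1539  0.3006] yaw_y -81.94 q7 -1.0 F [0.7 0.2 0. ] Tz [ 0.06  0.01 -0.01] grip 1.003 0.0
slide [  28.7 -393.6  170. ] rz 0.011 tilt z [-0.001  0.001 -1.   ]
0 nan ((0.0, 0.0), (0.0, 0.0), 0.0)
  return _methods._mean(a, axis=axis, dtype=dtype,
  ret = ret.dtype.type(ret / rcount)
```

View pics/r2.png

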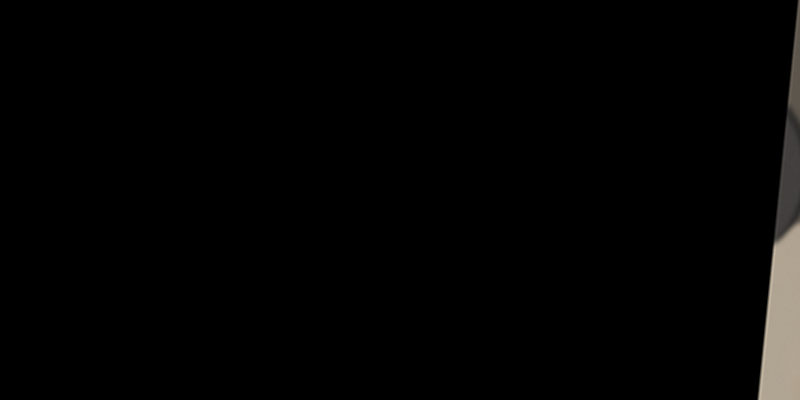

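The picture is empty because both moves were refused: each row needs delta_rot. I'll send them again.

>>> move_arm --moves '[{"claw":1,"slide":[2,-40,0],"delta_rot":[0,0,0]},{"claw":1,"slide":[4,-80,0],"delta_rot":[0,0,0]},{"claw":1,"slide":[6,-120,0],"delta_rot":[0,0,0]},{"claw":1,"slide":[8,-160,0],"delta_rot":[0,0,0]},{"claw":1,"slide":[10,-200,0],"delta_rot":[0,0,0]},{"claw":1,"slide":[12,-240,0],"delta_rot":[0,0,0]},{"claw":1,"slide":[14,-280,0],"delta_rot":[0,0,0]},{"claw":1,"slide":[16,-320,0],"delta_rot":[0,0,0]},{"claw":1,"slide":[16,-360,0],"delta_rot":[0,0,0]},{"claw":1,"slide":[16,-395,0],"delta_rot":[0,0,0]}]'

```text
clock: 3.08
ee_pos: [0.537, 0.2435, 0.3014]
ee_rot: [0.997, 0.072, -0.0, -0.001]
wrist_force: [0.5, 1.0, -0.6]
grip_width: 1.002
gripper_force: 0.0
```

>>> move_arm --moves '[{"claw":0.6,"slide":[0,0,0],"delta_rot":[0,0,0]},{"claw":0.6,"slide":[0,0,0],"delta_rot":[0,0,0]},{"claw":0.6,"slide":[0,0,0],"delta_rot":[0,0,0]},{"claw":0.6,"slide":[0,0,0],"delta_rot":[0,0,0]}]'

```text
clock: 3.42
ee_pos: [0.5392, 0.2375, 0.3015]
ee_rot: [0.998, 0.069, 0.0, 0.0]
wrist_force: [0.2, -0.3, -0.3]
grip_width: 0.798
gripper_force: 0.0
```

```bash
python3 - <<'E'
from h import *
to([0.551,0.24,0.131],-82.6)
c=cap("wrist"); import pickle; pickle.dump(c,open("w2.pkl","wb"))
cx,cy=0.551,0.24
A=rect(c,cx,cy,0.161,.08,400); D=rect(c,cx,cy,0.062,.09,400)
cv2.imwrite("pics/r3.png",np.hstack([A,D]))
P=cloud(c); m=(P[...,2]>0.15)&(P[...,2]<0.175)&(np.hypot(P[...,0]-cx,P[...,1]-cy)<0.04)
q=P[m]; print(len(q),np.median(q[:,2]),cv2.minAreaRect(q[:,:2].astype(np.float32)))
E
```

```text
t 3.42 pos [0.5392 0.2375 0.3015] yaw_y -82.09 q7 -1.74 F [ 0.2 -0.3 -0.3] Tz [ 0.03  0.01 -0.04] grip 0.798 0.0
slide [ 12.   -0.8 170.5] rz 0.009 tilt z [ 0.  0. -1.]
843 0.16054248301705393 ((0.5513526201248169, 0.24138307571411133), (0.042802516371011734, 0.013824762776494026), 7.549196243286133)
```

View pics/r3.png

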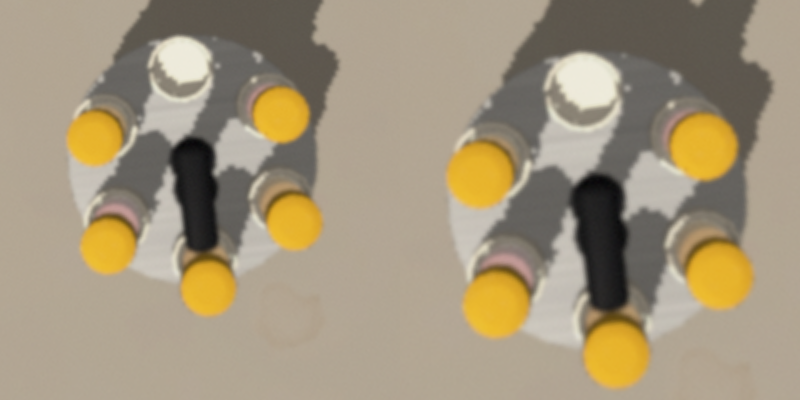

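The bar is centred at (0.551, 0.241) with yaw 7.5° and the white empty cup ahead of it. Next I descend and grip.

>>> move_arm --force 60 --moves '[{"claw":0.6,"slide":[12.5,-2,30],"delta_rot":[0,0,0.006]},{"claw":0.6,"slide":[12.5,-2,60],"delta_rot":[0,0,0.006]},{"claw":0.6,"slide":[12.5,-2,90],"delta_rot":[0,0,0.006]},{"claw":0.6,"slide":[12.5,-2,115],"delta_rot":[0,0,0.006]},{"claw":0.6,"slide":[12.5,-2,135],"delta_rot":[0,0,0.006]},{"claw":0.6,"slide":[12.5,-2,150],"delta_rot":[0,0,0.006]},{"claw":0.6,"slide":[12.5,-2,160],"delta_rot":[0,0,0.006]},{"claw":0.6,"slide":[12.5,-2,168],"delta_rot":[0,0,0.006]},{"claw":0.6,"slide":[12.5,-2,170],"delta_rot":[0,0,0.006]},{"claw":0.6,"slide":[12.5,-2,170],"delta_rot":[0,0,0.006]}]'

```text
clock: 4.3
ee_pos: [0.5517, 0.2419, 0.1314]
ee_rot: [0.998, 0.066, 0.0, -0.0]
wrist_force: [-0.7, 0.9, -0.7]
grip_width: 0.802
gripper_force: 0.0
```

>>> move_arm --force 60 --moves '[{"claw":-1,"slide":[0,0,0],"delta_rot":[0,0,0]},{"claw":-1,"slide":[0,0,0],"delta_rot":[0,0,0]},{"claw":-1,"slide":[0,0,0],"delta_rot":[0,0,0]},{"claw":-1,"slide":[0,0,0],"delta_rot":[0,0,0]},{"claw":-1,"slide":[0,0,0],"delta_rot":[0,0,0]},{"claw":-1,"slide":[0,0,0],"delta_rot":[0,0,0]},{"claw":-1,"slide":[0,0,0],"delta_rot":[0,0,0]},{"claw":-1,"slide":[0,0,0],"delta_rot":[0,0,0]}]'

```text
clock: 4.97
ee_pos: [0.5519, 0.2421, 0.1318]
ee_rot: [0.998, 0.066, 0.0, -0.0]
wrist_force: [-0.6, -1.3, 3.2]
grip_width: 0.152
gripper_force: 61.2
```

```bash
python3 - <<'E'
from h import *
to([0.551,0.241,0.26],-59)
E
```

```text
t 4.97 pos [0.5519 0.2421 0.1318] yaw_y -82.41 q7 -1.63 F [-0.6 -1.3  3.2] Tz [-0.29  0.04  0.04] grip 0.152 61.2
slide [  -0.9    0.9 -128.2] rz -0.409 tilt z [ 0.001  0.    -1.   ]
```

>>> move_arm --moves '[{"claw":-1,"slide":[0,0,-8],"delta_rot":[0,0,0]},{"claw":-1,"slide":[0,0,-22],"delta_rot":[0,0,0]},{"claw":-1,"slide":[0,0,-42],"delta_rot":[0,0,0]},{"claw":-1,"slide":[0,0,-65],"delta_rot":[0,0,0]},{"claw":-1,"slide":[0,0,-88],"delta_rot":[0,0,0]},{"claw":-1,"slide":[0,0,-108],"delta_rot":[0,0,0]},{"claw":-1,"slide":[0,0,-121],"delta_rot":[0,0,0]},{"claw":-1,"slide":[0,0,-128],"delta_rot":[0,0,0]},{"claw":-1,"slide":[0,0,-128],"delta_rot":[0,0,0]},{"claw":-1,"slide":[0,0,-128],"delta_rot":[0,0,0]}]'

```text
clock: 5.8
ee_pos: [0.5507, 0.2424, 0.2586]
ee_rot: [0.998, 0.067, -0.001, 0.0]
wrist_force: [0.0, -0.6, -3.2]
grip_width: 0.153
gripper_force: 60.4
```

```bash
python3 - <<'E'
from h import *
to([0.588,-0.1685,0.24],-59.2)
E
```

```text
t 5.8 pos [0.5507 0.2424 0.2586] yaw_y -82.37 q7 -1.71 F [ 0.  -0.6 -3.2] Tz [-0.04 -0.04 -0.01] grip 0.153 60.4
slide [-17.6 412.2  18.6] rz -0.404 tilt z [-0.001 -0.    -1.   ]
```

>>> move_arm --moves '[{"claw":-1,"slide":[0,8,0],"delta_rot":[0,0,-0.01]},{"claw":-1,"slide":[-1,22,0],"delta_rot":[0,0,-0.02]},{"claw":-1,"slide":[-2,42,0],"delta_rot":[0,0,-0.04]},{"claw":-1,"slide":[-3,66,0],"delta_rot":[0,0,-0.06]},{"claw":-1,"slide":[-4,94,0],"delta_rot":[0,0,-0.09]},{"claw":-1,"slide":[-5,124,0],"delta_rot":[0,0,-0.12]},{"claw":-1,"slide":[-7,156,0],"delta_rot":[0,0,-0.15]},{"claw":-1,"slide":[-8,188,0],"delta_rot":[0,0,-0.18]},{"claw":-1,"slide":[-9,220,0],"delta_rot":[0,0,-0.21]},{"claw":-1,"slide":[-10,252,0],"delta_rot":[0,0,-0.25]}]'

```text
clock: 6.63
ee_pos: [0.5739, -0.0109, 0.258]
ee_rot: [0.982, 0.191, -0.001, -0.0]
wrist_force: [0.5, 0.1, -2.9]
grip_width: 0.15
gripper_force: 60.3
```

```bash
python3 - <<'E'
from h import *
to([0.588,-0.1685,0.24],-59.2)
E
```

```text
t 6.63 pos [ 0.5739 -0.0109  0.258 ] yaw_y -67.97 q7 -1.03 F [ 0.5  0.1 -2.9] Tz [ 0.03 -0.1   0.01] grip 0.15 60.3
slide [-45.9 151.4  18. ] rz -0.153 tilt z [-0.002 -0.    -1.   ]
```

>>> move_arm --moves '[{"claw":-1,"slide":[-9,30,2],"delta_rot":[0,0,-0.03]},{"claw":-1,"slide":[-18,60,4],"delta_rot":[0,0,-0.06]},{"claw":-1,"slide":[-27,88,7],"delta_rot":[0,0,-0.09]},{"claw":-1,"slide":[-35,112,10],"delta_rot":[0,0,-0.12]},{"claw":-1,"slide":[-40,130,13],"delta_rot":[0,0,-0.14]},{"claw":-1,"slide":[-44,142,16],"delta_rot":[0,0,-0.15]},{"claw":-1,"slide":[-46,149,18],"delta_rot":[0,0,-0.153]},{"claw":-1,"slide":[-46,149,18],"delta_rot":[0,0,-0.153]},{"claw":-1,"slide":[-46,149,18],"delta_rot":[0,0,-0.153]},{"claw":-1,"slide":[-46,149,18],"delta_rot":[0,0,-0.153]}]'

```text
clock: 7.47
ee_pos: [0.5879, -0.1627, 0.2409]
ee_rot: [0.964, 0.266, -0.0, -0.001]
wrist_force: [-0.0, -0.1, -3.5]
grip_width: 0.151
gripper_force: 60.4
```

```bash
python3 - <<'E'
from h import *
to([0.588,-0.1685,0.185],-59.2)
c=cap("side"); cv2.imwrite("pics/s2.png",cv2.resize(c["image"][130:370,220:430],None,fx=2.4,fy=2.4,interpolation=cv2.INTER_CUBIC))
to([0.588,-0.1685,0.185],-59.2)
E
```

```text
t 7.47 pos [ 0.5879 -0.1627  0.2409] yaw_y -59.2 q7 -0.59 F [-0.  -0.1 -3.5] Tz [ 0.01 -0.01 -0.02] grip 0.151 60.4
slide [-2.9  5.1 55.9] rz -0.0 tilt z [-0.001  0.001 -1.   ]
t 7.52 pos [ 0.5881 -0.1626  0.2411] yaw_y -59.18 q7 -0.59 F [ 1.5  0.3 -2.6] Tz [0.06 0.01 0.04] grip 0.151 60.4
slide [-3.1  5.1 56. ] rz 0.0 tilt z [-0.     0.001 -1.   ]
```

View pics/s2.png

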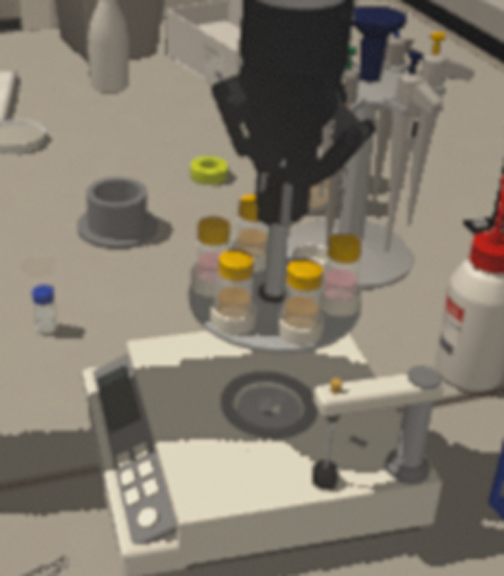

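The carousel hangs level at (275,300) in the crop, just above the hub ring (268,403). The bystanders are untouched. I'll centre it and go down to just above the bore.

>>> move_arm --moves '[{"claw":-1,"slide":[-2,3,8],"delta_rot":[0,0,0]},{"claw":-1,"slide":[-3,5,20],"delta_rot":[0,0,0]},{"claw":-1,"slide":[-3,5,34],"delta_rot":[0,0,0]},{"claw":-1,"slide":[-3,5,46],"delta_rot":[0,0,0]},{"claw":-1,"slide":[-3,5,54],"delta_rot":[0,0,0]},{"claw":-1,"slide":[-3,5,57],"delta_rot":[0,0,0]},{"claw":-1,"slide":[-3,5,57],"delta_rot":[0,0,0]},{"claw":-1,"slide":[-3,5,57],"delta_rot":[0,0,0]}]'

```text
clock: 8.18
ee_pos: [0.5881, -0.1701, 0.1844]
ee_rot: [0.964, 0.265, 0.0, 0.0]
wrist_force: [0.2, -0.4, -3.5]
grip_width: 0.15
gripper_force: 60.2
```

```bash
python3 - <<'E'
from h import *
to([0.588,-0.1685,0.165],-59.2)
E
```

```text
t 8.18 pos [ 0.5881 -0.1701  0.1844] yaw_y -59.3 q7 -0.54 F [ 0.2 -0.4 -3.5] Tz [-0.07 -0.02 -0.01] grip 0.15 60.2
slide [ 0.7 -1.5 19.4] rz -0.002 tilt z [ 0. -0. -1.]
```

>>> move_arm --moves '[{"claw":-1,"slide":[1,-1.5,2],"delta_rot":[0,0,0]},{"claw":-1,"slide":[1,-1.5,4],"delta_rot":[0,0,0]},{"claw":-1,"slide":[1,-1.5,6],"delta_rot":[0,0,0]},{"claw":-1,"slide":[1,-1.5,8],"delta_rot":[0,0,0]},{"claw":-1,"slide":[1,-1.5,9],"delta_rot":[0,0,0]},{"claw":-1,"slide":[1,-1.5,10],"delta_rot":[0,0,0]},{"claw":-1,"slide":[1,-1.5,10],"delta_rot":[0,0,0]}]'

```text
clock: 8.77
ee_pos: [0.5878, -0.1682, 0.174]
ee_rot: [0.964, 0.265, -0.0, -0.0]
wrist_force: [-0.4, 0.2, -3.4]
grip_width: 0.154
gripper_force: 60.3
```

>>> move_arm --moves '[{"claw":-1,"slide":[0,0,1],"delta_rot":[0,0,0]},{"claw":-1,"slide":[0,0,2],"delta_rot":[0,0,0]},{"claw":-1,"slide":[0,0,3],"delta_rot":[0,0,0]},{"claw":-1,"slide":[0,0,4],"delta_rot":[0,0,0]},{"claw":-1,"slide":[0,0,5],"delta_rot":[0,0,0]},{"claw":-1,"slide":[0,0,5],"delta_rot":[0,0,0]}]'

```text
clock: 9.27
ee_pos: [0.5879, -0.1681, 0.169]
ee_rot: [0.964, 0.265, -0.0, -0.0]
wrist_force: [0.0, 0.2, -3.2]
grip_width: 0.157
gripper_force: 60.4
```

```bash
python3 - <<'E'
from h import *
to([0.588,-0.1685,0.155],-59.2)
E
```

```text
t 9.27 pos [ 0.5879 -0.1681  0.169 ] yaw_y -59.3 q7 -0.53 F [ 0.   0.2 -3.2] Tz [ 0.04 -0.07  0.  ] grip 0.157 60.4
slide [-0.1  0.4 14. ] rz -0.002 tilt z [-0.  0. -1.]
```

>>> move_arm --moves '[{"claw":-1,"slide":[0,0,2],"delta_rot":[0,0,0]},{"claw":-1,"slide":[0,0,4],"delta_rot":[0,0,0]},{"claw":-1,"slide":[0,0,6],"delta_rot":[0,0,0]},{"claw":-1,"slide":[0,0,8],"delta_rot":[0,0,0]},{"claw":-1,"slide":[0,0,9],"delta_rot":[0,0,0]},{"claw":-1,"slide":[0,0,10],"delta_rot":[0,0,0]},{"claw":-1,"slide":[0,0,11],"delta_rot":[0,0,0]},{"claw":-1,"slide":[0,0,12],"delta_rot":[0,0,0]},{"claw":-1,"slide":[0,0,12],"delta_rot":[0,0,0]}]'

```text
clock: 10.02
ee_pos: [0.588, -0.1681, 0.1571]
ee_rot: [0.964, 0.265, -0.0, -0.0]
wrist_force: [-0.7, -0.4, -3.1]
grip_width: 0.156
gripper_force: 60.3
```

```bash
python3 - <<'E'
from h import *
to([0.588,-0.1685,0.155],-59.2)
E
```

```text
t 10.02 pos [ 0.588  -0.1681  0.1571] yaw_y -59.3 q7 -0.53 F [-0.7 -0.4 -3.1] Tz [ 0.09 -0.13 -0.  ] grip 0.156 60.3
slide [-0.2  0.3  2.1] rz -0.002 tilt z [-0.  0. -1.]
```

>>> move_arm --moves '[{"claw":-1,"slide":[0,0,1],"delta_rot":[0,0,0]},{"claw":-1,"slide":[0,0,2],"delta_rot":[0,0,0]},{"claw":-1,"slide":[0,0,3],"delta_rot":[0,0,0]},{"claw":-1,"slide":[0,0,4],"delta_rot":[0,0,0]},{"claw":-1,"slide":[0,0,5],"delta_rot":[0,0,0]},{"claw":-1,"slide":[0,0,5],"delta_rot":[0,0,0]}]'

```text
clock: 10.52
ee_pos: [0.5879, -0.1681, 0.152]
ee_rot: [0.964, 0.265, -0.0, -0.0]
wrist_force: [0.6, 0.4, -3.1]
grip_width: 0.154
gripper_force: 60.3
```

>>> move_arm --moves '[{"claw":-1,"slide":[0,0,2],"delta_rot":[0,0,0]},{"claw":-1,"slide":[0,0,4],"delta_rot":[0,0,0]},{"claw":-1,"slide":[0,0,6],"delta_rot":[0,0,0]},{"claw":-1,"slide":[0,0,7],"delta_rot":[0,0,0]},{"claw":-1,"slide":[0,0,8],"delta_rot":[0,0,0]},{"claw":-1,"slide":[0,0,9],"delta_rot":[0,0,0]},{"claw":-1,"slide":[0,0,9],"delta_rot":[0,0,0]}]'

```text
clock: 11.1
ee_pos: [0.5879, -0.1681, 0.1431]
ee_rot: [0.964, 0.265, -0.0, -0.0]
wrist_force: [0.7, 0.5, -3.8]
grip_width: 0.151
gripper_force: 60.3
```

>>> move_arm --moves '[{"claw":-1,"slide":[0,0,0.5],"delta_rot":[0,0,0]},{"claw":-1,"slide":[0,0,1],"delta_rot":[0,0,0]},{"claw":-1,"slide":[0,0,1.2],"delta_rot":[0,0,0]},{"claw":-1,"slide":[0,0,1.4],"delta_rot":[0,0,0]},{"claw":-1,"slide":[0,0,1.4],"delta_rot":[0,0,0]},{"claw":-1,"slide":[0,0,1.4],"delta_rot":[0,0,0]}]'

```text
clock: 11.6
ee_pos: [0.588, -0.1682, 0.1419]
ee_rot: [0.964, 0.265, 0.0, -0.0]
wrist_force: [0.3, 0.9, -2.8]
grip_width: 0.15
gripper_force: 60.4
```

```bash
python3 - <<'E'
from h import *
to([0.588,-0.1685,0.1415],-138.2)
E
```

```text
t 11.6 pos [ 0.588  -0.1682  0.1419] yaw_y -59.3 q7 -0.51 F [ 0.3  0.9 -2.8] Tz [ 0.09 -0.15  0.06] grip 0.15 60.4
slide [-0.1  0.3  0.4] rz 1.377 tilt z [ 0.  0. -1.]
```

>>> move_arm --moves '[{"claw":-1,"slide":[0,0,0.3],"delta_rot":[0,0,0]},{"claw":-1,"slide":[0,0,0.6],"delta_rot":[0,0,0]},{"claw":-1,"slide":[0,0,0.6],"delta_rot":[0,0,0]},{"claw":-1,"slide":[0,0,0.6],"delta_rot":[0,0,0]}]'

```text
clock: 11.93
ee_pos: [0.5882, -0.1683, 0.1418]
ee_rot: [0.964, 0.265, 0.0, 0.0]
wrist_force: [-0.7, -0.1, 1.8]
grip_width: 0.147
gripper_force: 60.9
```

>>> move_arm --moves '[{"claw":-1,"slide":[0,0,0.3],"delta_rot":[0,0,0]},{"claw":-1,"slide":[0,0,0.3],"delta_rot":[0,0,0]},{"claw":-1,"slide":[0,0,0.3],"delta_rot":[0,0,0]}]'

```text
clock: 12.18
ee_pos: [0.5883, -0.1684, 0.1417]
ee_rot: [0.964, 0.265, 0.0, 0.0]
wrist_force: [-1.0, -0.2, 5.7]
grip_width: 0.155
gripper_force: 61.5
```

The key went in at the measured angle and the boss is on the seat at about 9 N. I'll ease the pressure and turn clockwise most of the way.

>>> move_arm --moves '[{"claw":-1,"slide":[0,0,-0.5],"delta_rot":[0,0,0]},{"claw":-1,"slide":[0,0,-0.5],"delta_rot":[0,0,0.03]},{"claw":-1,"slide":[0,0,-0.5],"delta_rot":[0,0,0.08]},{"claw":-1,"slide":[0,0,-0.5],"delta_rot":[0,0,0.14]},{"claw":-1,"slide":[0,0,-0.5],"delta_rot":[0,0,0.2]},{"claw":-1,"slide":[0,0,-0.5],"delta_rot":[0,0,0.26]},{"claw":-1,"slide":[0,0,-0.5],"delta_rot":[0,0,0.32]},{"claw":-1,"slide":[0,0,-0.5],"delta_rot":[0,0,0.37]},{"claw":-1,"slide":[0,0,-0.5],"delta_rot":[0,0,0.4]},{"claw":-1,"slide":[0,0,-0.5],"delta_rot":[0,0,0.4]}]'

```text
clock: 13.02
ee_pos: [0.5883, -0.1679, 0.1417]
ee_rot: [0.998, 0.068, 0.0, -0.0]
wrist_force: [-0.2, 0.2, 3.8]
grip_width: 0.149
gripper_force: 61.3
```

```bash
python3 - <<'E'
from h import *
to([0.588,-0.1685,0.1415],-138.2)
E
```

```text
t 13.02 pos [ 0.5883 -0.1679  0.1417] yaw_y -82.22 q7 -0.85 F [-0.2  0.2  3.8] Tz [ 0.44  0.2  -0.05] grip 0.149 61.3
slide [-0.4  0.6  0.2] rz 0.977 tilt z [ 0.  0. -1.]
```

>>> move_arm --moves '[{"claw":-1,"slide":[0,0,-0.2],"delta_rot":[0,0,0.04]},{"claw":-1,"slide":[0,0,-0.2],"delta_rot":[0,0,0.1]},{"claw":-1,"slide":[0,0,-0.2],"delta_rot":[0,0,0.17]},{"claw":-1,"slide":[0,0,-0.2],"delta_rot":[0,0,0.24]},{"claw":-1,"slide":[0,0,-0.2],"delta_rot":[0,0,0.31]},{"claw":-1,"slide":[0,0,-0.2],"delta_rot":[0,0,0.38]},{"claw":-1,"slide":[0,0,-0.2],"delta_rot":[0,0,0.45]},{"claw":-1,"slide":[0,0,-0.2],"delta_rot":[0,0,0.51]},{"claw":-1,"slide":[0,0,-0.2],"delta_rot":[0,0,0.55]},{"claw":-1,"slide":[0,0,-0.2],"delta_rot":[0,0,0.55]}]'

```text
clock: 13.85
ee_pos: [0.5886, -0.168, 0.1417]
ee_rot: [0.979, -0.205, 0.0, -0.0]
wrist_force: [0.7, 0.2, 3.1]
grip_width: 0.152
gripper_force: 61.1
```

```bash
python3 - <<'E'
from h import *
to([0.588,-0.1685,0.1415],-138.2)
E
```

```text
t 13.85 pos [ 0.5886 -0.168   0.1417] yaw_y -113.71 q7 -1.31 F [0.7 0.2 3.1] Tz [ 0.35 -0.22 -0.05] grip 0.152 61.1
slide [-0.3  0.7  0.2] rz 0.427 tilt z [ 0.001 -0.    -1.   ]
```

>>> move_arm --moves '[{"claw":-1,"slide":[0,0,-0.2],"delta_rot":[0,0,0.04]},{"claw":-1,"slide":[0,0,-0.2],"delta_rot":[0,0,0.09]},{"claw":-1,"slide":[0,0,-0.2],"delta_rot":[0,0,0.14]},{"claw":-1,"slide":[0,0,-0.2],"delta_rot":[0,0,0.19]},{"claw":-1,"slide":[0,0,-0.2],"delta_rot":[0,0,0.24]},{"claw":-1,"slide":[0,0,-0.2],"delta_rot":[0,0,0.28]},{"claw":-1,"slide":[0,0,-0.2],"delta_rot":[0,0,0.3]},{"claw":-1,"slide":[0,0,-0.2],"delta_rot":[0,0,0.3]}]'

```text
clock: 14.52
ee_pos: [0.5885, -0.1681, 0.1417]
ee_rot: [0.937, -0.349, 0.0, -0.0]
wrist_force: [2.3, -0.1, 0.2]
grip_width: 0.153
gripper_force: 60.8
```

```bash
python3 - <<'E'
from h import *
to([0.588,-0.1685,0.1415],-138.2)
E
```

```text
t 14.52 pos [ 0.5885 -0.1681  0.1417] yaw_y -130.85 q7 -1.56 F [ 2.3 -0.1  0.2] Tz [ 0.22 -0.5   0.02] grip 0.153 60.8
slide [-0.1  0.7  0.2] rz 0.128 tilt z [ 0.001 -0.    -1.   ]
```

>>> move_arm --moves '[{"claw":-1,"slide":[0,0,0],"delta_rot":[0,0,0.02]},{"claw":-1,"slide":[0,0,0],"delta_rot":[0,0,0.04]},{"claw":-1,"slide":[0,0,0],"delta_rot":[0,0,0.06]},{"claw":-1,"slide":[0,0,0],"delta_rot":[0,0,0.07]},{"claw":-1,"slide":[0,0,0],"delta_rot":[0,0,0.07]}]'

```text
clock: 14.93
ee_pos: [0.5882, -0.1682, 0.1418]
ee_rot: [0.924, -0.382, 0.0, -0.0]
wrist_force: [2.4, -0.0, -1.2]
grip_width: 0.151
gripper_force: 60.6
```

```bash
python3 - <<'E'
from h import *
to([0.588,-0.1685,0.1415],-138.2)
E
```

```text
t 14.93 pos [ 0.5882 -0.1682  0.1418] yaw_y -134.96 q7 -1.62 F [ 2.4 -0.  -1.2] Tz [ 0.13 -0.71  0.05] grip 0.151 60.6
slide [0.1 0.3 0.3] rz 0.057 tilt z [ 0. -0. -1.]
```

>>> move_arm --moves '[{"claw":-1,"slide":[-0.3,0,0.2],"delta_rot":[0,0,0.01]},{"claw":-1,"slide":[-0.3,0,0.2],"delta_rot":[0,0,0.02]},{"claw":-1,"slide":[-0.3,0,0.2],"delta_rot":[0,0,0.03]},{"claw":-1,"slide":[-0.3,0,0.2],"delta_rot":[0,0,0.04]},{"claw":-1,"slide":[-0.3,0,0.2],"delta_rot":[0,0,0.04]},{"claw":-1,"slide":[-0.3,0,0.2],"delta_rot":[0,0,0.04]}]'

```text
clock: 15.43
ee_pos: [0.588, -0.1681, 0.1418]
ee_rot: [0.916, -0.401, 0.0, 0.0]
wrist_force: [2.6, -0.8, -0.6]
grip_width: 0.149
gripper_force: 60.7
```

```bash
python3 - <<'E'
from h import *
to([0.588,-0.1685,0.1415],-138.2)
E
```

```text
t 15.43 pos [ 0.588  -0.1681  0.1418] yaw_y -137.24 q7 -1.65 F [ 2.6 -0.8 -0.6] Tz [ 0.05 -0.92  0.09] grip 0.149 60.7
slide [0.3 0.2 0.3] rz 0.017 tilt z [ 0.001 -0.    -1.   ]
```

>>> move_arm --moves '[{"claw":-1,"slide":[0,0,0],"delta_rot":[0,0,0.01]},{"claw":-1,"slide":[0,0,0],"delta_rot":[0,0,0.02]},{"claw":-1,"slide":[0,0,0],"delta_rot":[0,0,0.03]},{"claw":-1,"slide":[0,0,0],"delta_rot":[0,0,0.03]},{"claw":-1,"slide":[0,0,0],"delta_rot":[0,0,0.03]}]'

```text
clock: 15.85
ee_pos: [0.5879, -0.1681, 0.1418]
ee_rot: [0.91, -0.414, 0.0, 0.0]
wrist_force: [3.2, 0.2, -0.0]
grip_width: 0.154
gripper_force: 60.8
```

```bash
python3 - <<'E'
from h import *
to([0.588,-0.1685,0.1415],-138.2)
c=cap("top"); P=cloud(c); p=P.reshape(-1,3); s=np.array([0.588,-0.1685])
# orange vial caps at z about 0.13 round the axis
hsv=cv2.cvtColor(c["image"],cv2.COLOR_BGR2HSV)
m=((hsv[...,0]>8)&(hsv[...,0]<32)&(hsv[...,1]>130)&(np.hypot(P[...,0]-s[0],P[...,1]-s[1])<0.075)&(P[...,2]>0.1)).astype(np.uint8)
n,l,st,ce=cv2.connectedComponentsWithStats(m)
for i in range(1,n):
    if st[i,4]>12:
        w=onplane(c,ce[i],0.130)[0][:2]; d=w-s; print(w.round(4),np.hypot(*d).round(4),np.degrees(np.arctan2(d[1],d[0])).round(1),st[i,4])
E
```

```text
t 15.85 pos [ 0.5879 -0.1681  0.1418] yaw_y -138.95 q7 -1.68 F [ 3.2  0.2 -0. ] Tz [-0.04 -0.93  0.07] grip 0.154 60.8
slide [0.3 0.2 0.3] rz -0.013 tilt z [ 0. -0. -1.]
[ 0.6031 -0.1176] 0.0531 73.5 80
[ 0.5572 -0.1226] 0.0553 123.9 45
```

>>> move_arm --moves '[{"claw":-1,"slide":[0,0,0.1],"delta_rot":[0,0,0.01]},{"claw":-1,"slide":[0,0,0.1],"delta_rot":[0,0,0.02]},{"claw":-1,"slide":[0,0,0.1],"delta_rot":[0,0,0.03]},{"claw":-1,"slide":[0,0,0.1],"delta_rot":[0,0,0.03]},{"claw":-1,"slide":[0,0,0.1],"delta_rot":[0,0,0.03]}]'

```text
clock: 16.32
ee_pos: [0.5879, -0.1681, 0.1418]
ee_rot: [0.904, -0.428, 0.0, -0.0]
wrist_force: [3.5, -1.0, 1.7]
grip_width: 0.152
gripper_force: 61.0
```

```bash
python3 - <<'E'
from h import *
to([0.588,-0.1685,0.1415],-138.2)
E
```

```text
t 16.32 pos [ 0.5879 -0.1681  0.1418] yaw_y -140.67 q7 -1.7 F [ 3.5 -1.   1.7] Tz [-0.12 -0.94  0.04] grip 0.152 61.0
slide [0.3 0.2 0.3] rz -0.043 tilt z [ 0. -0. -1.]
```

>>> move_arm --moves '[{"claw":-1,"slide":[0,0,0],"delta_rot":[0,0,0.01]},{"claw":-1,"slide":[0,0,0],"delta_rot":[0,0,0.02]},{"claw":-1,"slide":[0,0,0],"delta_rot":[0,0,0.03]},{"claw":-1,"slide":[0,0,0],"delta_rot":[0,0,0.03]},{"claw":-1,"slide":[0,0,0],"delta_rot":[0,0,0.03]}]'

```text
clock: 16.73
ee_pos: [0.5879, -0.1682, 0.1418]
ee_rot: [0.897, -0.441, 0.0, -0.0]
wrist_force: [2.7, -1.2, 3.5]
grip_width: 0.154
gripper_force: 61.2
```

```bash
python3 - <<'E'
from h import *
to([0.588,-0.1685,0.1415],-138.2)
E
```

```text
t 16.73 pos [ 0.5879 -0.1682  0.1418] yaw_y -142.39 q7 -1.72 F [ 2.7 -1.2  3.5] Tz [-0.16 -0.98  0.06] grip 0.154 61.2
slide [0.3 0.1 0.3] rz -0.073 tilt z [ 0. -0. -1.]
```

```bash
python3 - <<'E'
from h import *
c=cap("wrist"); s=np.array([0.588,-0.1685]); P=cloud(c)
hsv=cv2.cvtColor(c["image"],cv2.COLOR_BGR2HSV)
m=((hsv[...,0]>8)&(hsv[...,0]<32)&(hsv[...,1]>130)&(np.hypot(P[...,0]-s[0],P[...,1]-s[1])<0.075)&(P[...,2]>0.1)).astype(np.uint8)
n,l,st,ce=cv2.connectedComponentsWithStats(m)
for i in range(1,n):
    if st[i,4]>100:
        w=onplane(c,ce[i],0.130)[0][:2]; d=w-s; print(ce[i].round(),w.round(4),np.hypot(*d).round(4),np.degrees(np.arctan2(d[1],d[0])).round(1),st[i])
cv2.imwrite("pics/w3.png",c["image"])
e=r.get_state(); print(e["ft_torque"].round(3),e["wrist_force"].round(2))
E
```

```text
[195. 218.] [ 0.6368 -0.1627] 0.0491 6.8 [ 166  190   58   57 2451]
[373. 218.] [ 0.5703 -0.2139] 0.0487 -111.3 [ 345  190   57   56 2431]
[364. 301.] [ 0.544  -0.1782] 0.045 -167.6 [ 341  279   52   44 1568]
[203. 301.] [ 0.6088 -0.128 ] 0.0455 62.8 [ 176  281   54   42 1547]
[284. 362.] [ 0.5534 -0.1232] 0.057 127.3 [260 348  49  25 576]
[-0.184 -0.976  0.1  ] [ 3.54 -1.    2.98]
```

View pics/w3.png

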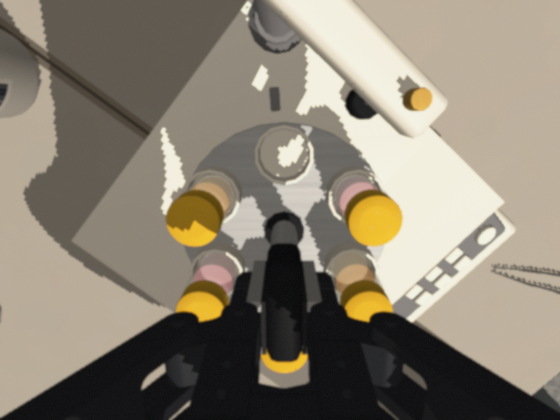

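The wrist view shows the bar square in the fingers. The empty cup is at (283,152), and the housing's mark is at (275,98), slightly anticlockwise of it. I'll compute the mark's angle.

```bash
python3 - <<'E'
from h import *
c=cap("wrist"); s=np.array([0.588,-0.1685])
for p,h in (((275,98),.0605),((284,153),.072),((275,25),.06)):
    d=onplane(c,[p],h)[0][:2]-s; print(p,np.hypot(*d).round(4),np.degrees(np.arctan2(d[1],d[0])).round(1))
print(r.get_state()["ft_torque"].round(3),r.get_state()["clock"])
E
```

```text
(275, 98) 0.0805 -48.4
(284, 153) 0.0481 -52.3
(275, 25) 0.1208 -49.9
[-0.145 -0.971  0.107] 16.8333
```

>>> move_arm --moves '[{"claw":-1,"slide":[0,0,0],"delta_rot":[0,0,0.01]},{"claw":-1,"slide":[0,0,0],"delta_rot":[0,0,0.02]},{"claw":-1,"slide":[0,0,0],"delta_rot":[0,0,0.02]},{"claw":-1,"slide":[0,0,0],"delta_rot":[0,0,0.02]}]'

```text
clock: 17.17
ee_pos: [0.5879, -0.1681, 0.1417]
ee_rot: [0.893, -0.45, 0.0, -0.0]
wrist_force: [4.5, -1.7, 5.5]
grip_width: 0.152
gripper_force: 61.3
```

```bash
python3 - <<'E'
from h import *
to([0.588,-0.1685,0.1415],-138.2)
E
```

```text
t 17.17 pos [ 0.5879 -0.1681  0.1417] yaw_y -143.54 q7 -1.74 F [ 4.5 -1.7  5.5] Tz [-0.24 -0.95  0.09] grip 0.152 61.3
slide [0.4 0.2 0.2] rz -0.093 tilt z [ 0. -0. -1.]
```

The empty cup is about 4–5 mm past the mark's direction, at or close to the stop, and nothing is being forced. I'll ease the pressure, let go and lift clear.

>>> move_arm --moves '[{"claw":-1,"slide":[-0.3,0,-0.4],"delta_rot":[0,0,0]},{"claw":-1,"slide":[-0.3,0,-0.4],"delta_rot":[0,0,0]},{"claw":-0.1,"slide":[-0.3,0,-0.4],"delta_rot":[0,0,0]},{"claw":-0.1,"slide":[-0.3,0,-0.4],"delta_rot":[0,0,0]},{"claw":-0.1,"slide":[-0.3,0,-0.4],"delta_rot":[0,0,0]},{"claw":-0.1,"slide":[-0.3,0,-0.4],"delta_rot":[0,0,0]},{"claw":-0.1,"slide":[-0.3,0,-0.4],"delta_rot":[0,0,0]},{"claw":-0.1,"slide":[-0.3,0,-0.4],"delta_rot":[0,0,0]}]'

```text
clock: 17.83
ee_pos: [0.5871, -0.1676, 0.1417]
ee_rot: [0.893, -0.45, -0.001, 0.0]
wrist_force: [-0.3, 0.3, 0.7]
grip_width: 0.446
gripper_force: 0.0
```

>>> move_arm --moves '[{"claw":-0.1,"slide":[0,0,-8],"delta_rot":[0,0,0]},{"claw":-0.1,"slide":[0,0,-20],"delta_rot":[0,0,0]},{"claw":-0.1,"slide":[0,0,-40],"delta_rot":[0,0,0]},{"claw":-0.1,"slide":[0,0,-65],"delta_rot":[0,0,0]},{"claw":-0.1,"slide":[0,0,-90],"delta_rot":[0,0,0]},{"claw":-0.1,"slide":[0,0,-120],"delta_rot":[0,0,0]},{"claw":-0.1,"slide":[0,0,-140],"delta_rot":[0,0,0]},{"claw":-0.1,"slide":[0,0,-150],"delta_rot":[0,0,0]},{"claw":-0.1,"slide":[0,0,-150],"delta_rot":[0,0,0]},{"claw":-0.1,"slide":[0,0,-150],"delta_rot":[0,0,0]}]'

```text
clock: 18.67
ee_pos: [0.5874, -0.1676, 0.292]
ee_rot: [0.893, -0.45, -0.0, -0.0]
wrist_force: [-0.6, 0.8, -0.5]
grip_width: 0.45
gripper_force: 0.0
```

```bash
python3 - <<'E'
from h import *
to([0.588,-0.1685,0.1415],-138.2)
c=cap("wrist"); s=np.array([0.588,-0.1685]); P=cloud(c)
hsv=cv2.cvtColor(c["image"],cv2.COLOR_BGR2HSV)
m=((hsv[...,0]>8)&(hsv[...,0]<32)&(hsv[...,1]>130)&(np.hypot(P[...,0]-s[0],P[...,1]-s[1])<0.075)&(P[...,2]>0.1)).astype(np.uint8)
n,l,st,ce=cv2.connectedComponentsWithStats(m)
W=[onplane(c,ce[i],0.130)[0][:2] for i in range(1,n) if st[i,4]>100]
for w in W: d=w-s; print(w.round(4),np.hypot(*d).round(4),np.degrees(np.arctan2(d[1],d[0])).round(1))
g=(P[...,2]>0.155)&(P[...,2]<0.185)&(np.hypot(P[...,0]-s[0],P[...,1]-s[1])<0.04); q=P[g]
print("grip top z",np.median(q[:,2]),cv2.minAreaRect(q[:,:2].astype(np.float32)))
cv2.imwrite("pics/w4.png",c["image"])
E
```

```text
t 18.67 pos [ 0.5874 -0.1676  0.292 ] yaw_y -143.52 q7 -1.86 F [-0.6  0.8 -0.5] Tz [ 0.01  0.08 -0.02] grip 0.45 0.0
slide [1.100e+00 1.000e-01 1.505e+02] rz -0.093 tilt z [ 0.     0.001 -1.   ]
[ 0.5708 -0.2138] 0.0485 -110.8
[ 0.6377 -0.1613] 0.0502 8.2
[ 0.5407 -0.1758] 0.0479 -171.3
[ 0.6071 -0.1227] 0.0496 67.3
[ 0.5585 -0.1298] 0.0487 127.4
grip top z 0.17049163973585207 ((0.5886188745498657, -0.16744528710842133), (0.013989218510687351, 0.043501488864421844), 38.22754669189453)
```

View pics/w4.png

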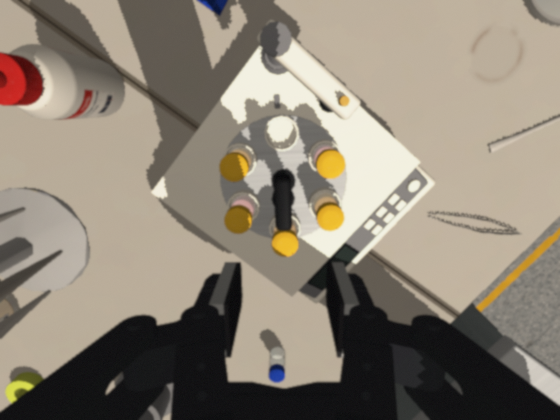

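The carousel sits level and home (grip top at 0.1705 m against 0.171 m expected). On release it sprang back to −51.8°, about 3 mm from the home place at −48.3°, which shows the cushioned stop was reached. The gripper is clear.

```bash
python3 -c "
from bench import r
print(r.close_job())"
```

```text
the job is handed in; nothing more can be done
None
```

The carousel is on the autosampler, key in the keyway and fully seated, turned clockwise to the home stop with its empty place about 3 mm from the home place, and let go. I handed the job in at about 19 s; it returned no verdict.

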